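# Free the settled stain and restart the mixer

### The arm

A 7-joint arm with a two-finger parallel gripper is mounted at the origin on the work surface. World frame = base frame: x ahead of the robot, y to its left, z up, the work surface at z = 0. Lengths are in mm, angles in rad, forces in N, time in s.
With the tool pointing down it reaches from about 350 to 900 mm from the base axis. Payload 19.9 kg.
Tool frame: the origin (TCP) lies midway between the tips of the shut fingers; the grasp point (between the pads) lies 19 mm behind it; z points along the fingers, y is the direction in which the jaws open and shut (so a half turn about z gives the same grasp; the last joint's range is limited). The gripper opens to 85 mm and grips with 20 to 120 N. Pads are 22 mm wide; open, the fingers measure 114 mm over their backs; the gripper's body (76 mm by 85 mm) begins 54 mm behind the grasp point. The pads swing forward as they close: fully open they stand 13 mm farther back than shut.
Start: joints at [1.165, 0.417, -0.01, 1.614, 0.005, 1.111, -0.053], TCP at [222.386, -584.077, 231.26] pointing down, gripper open.
Joint ranges: [-2.81, 2.81], [-0.39, 2.02], [-1.27, 1.25], [0.06, 2.57], [-1.19, 4.33], [0.19, 2], [-2.82, 2.82]. Speed limits (rad/s): [1.89, 1.89, 2.39, 2.39, 3.01, 3.01, 3.01].

### API

Orientations are given as [roll, pitch, yaw] about the fixed x, y, z axes, in that order (R = Rz(yaw) Ry(pitch) Rx(roll)).
In Python, from cell import manip gives the robot as it stands. The module is installed in compiled form; this text tells all that it offers. Calls block until the motion is done:
- manip.move_pose(position, orientation): joint-space move of the TCP to a pose.
- manip.move_straight(position, speed=150, orientation=None): straight line of the TCP; orientation=None keeps the orientation; speed is the mean speed in mm/s.
- manip.move_j(angles): joint-space move.
- manip.grip(opening, f_grip=None): finger opening in mm; f_grip is the grip in N (None keeps the last); returns when the fingers have stopped.
- manip.hold(seconds).
- manip.inverse_kinematics(position, orientation): joint angles nearest the present ones, or None.
- manip.sense(): the state.
- manip.get_image(name): name is "scene" or "side" or "wrist"; returns a dict with "pixels" (480x640x3 uint8, red, green, blue), "K" (3x3 intrinsics, pixels), "dist_coeffs" ([k1, k2, p1, p2, k3] as OpenCV has them; the pictures are not rectified), "rvec" (rotation vector, rad) and "tvec" (3), from world to camera coordinates, as OpenCV has them. Camera axes: x right, y down, z forward; pixel columns grow to the right and rows downward; lengths in mm; the calibration is good to about 2 mm. A picture is of the moment at which its call begins. There is no depth.
A pose or a line that the arm cannot do raises manip.Unreachable and nothing moves.
- manip.hand_in(): hands the job in, once; it reports no verdict.
The state is a dict: "clock": time; "joint_pos": joint angles; "joint_velocities": joint speeds; "joint_torque": joint torques, N m; "position": TCP position; "tool_rot": TCP orientation; "ft_force": force on the tool from outside, world axes, zero at the start; "wrist_torque": the same for the moment, N m; "grip_width": finger opening in mm.
Only numpy, scipy, OpenCV 4.12 (cv2) and the standard library are available. Lean on these libraries where they do the work, as an engineer would, in place of code of your own. Each camera call takes 0.05 s, during which the arm holds its last target.

### The job

The platform mixer tripped its cut-out because the pigment in the amber stain bottle had settled solid. Take the closed amber bottle from the stack of boards, turn it upside down (cap pointing steeply downwards) and hold it so for a good two seconds, then set it gently upright on the free part of the mixer's deck, clear of the blue tin, and let go; only then reset the red cut-out toggle by pushing it fully to off and then throwing it fully to on. Leave everything else where it stands.

Things in the scene. Friction and masses are not known exactly. Their poses are not given: they have to be found in the camera images.
- bottle_mid (a point): Stain bottle: closed, round, amber, cream label with a rust-red band, 165 mm tall, 0.3 to 0.6 kg. Body 58 mm in diameter from the foot up to 112 mm, then a shoulder to a 35 mm black cap (139 to 165 mm). Upright on the stack at the start. This point: on its axis, half-way up (82.5 mm above its foot); z runs from foot to cap. Centre of mass about 70 mm above the foot.
- mixer: Grey platform mixer, fixed, 240 mm deep (x), 380 mm wide (y), housing 60 mm high. Origin: centre of its underside, on the table; x points away from its front, which faces the robot (turned up to 0.2 rad), y to its left seen from the robot. Deck: y -47 to 187 mm. Sloping console: y -187 to -69 mm, top 120 mm above the table. Mixer and stack may have swapped sides.
- deck_mid (a point): Centre of the mixer's deck, on top of its black rubber mat, 85 mm above the table; axes as the mixer's. The mat is flat, 200 mm (x) by 220 mm (y); round it runs a 6 mm steel rail, its top 11 mm above the mat, its inner edge at x +-101, y +-111 mm from this point. A blue tin stands somewhere on the mat; the rest is free.
- toggle (a joint): Red toggle of the mixer's cut-out, rad, hinged about the mixer's y axis. -0.5 = fully off (leans down the slope, toward the front, by the white mark); +0.5 = fully on (leans up the slope, away from the front, by the green mark); -0.15 to 0.15 = tripped, square to the console face. It stays where it is left; about 3 N at its end moves it.
- toggle_end (a point): Middle of the free end of the red toggle, 38 mm from its hinge axis. The toggle is 11 mm thick (along its swing), 18 mm wide (along the hinge axis, the mixer's y) and stands 31 mm clear of the plate round it. z of this point runs along the toggle, from hinge to free end.
- cutout_pivot (a point): Middle of the toggle's hinge axis, 98 mm above the table; axes as the mixer's. It lies in the console face, which slopes up and away from the front at 25 degrees from horizontal: its normal leans 25 degrees from vertical toward the mixer's front. The breaker plate round the toggle rises 7 mm off this face, nothing else on it over 5 mm.
- stack: Stack of three reclaimed boards, fixed, used as a shelf: about 170 by 400 mm at the foot, top board 155 mm (x) by 370 mm (y), top 81 mm above the table. Origin: centre of its underside; x points away from the robot. On it stand, in a row along y about 115 mm apart and in any order, the amber bottle, the glue bottle and the green tin.
- glue_mid (a point): Bystander: white glue bottle with a blue label and an orange nozzle, 54 mm in diameter, 180 mm tall, standing on the stack; point at half its height.
- tin_mid (a point): Bystander: green tin with a cream band, 67 mm in diameter, 105 mm tall, standing on the stack; point at half its height.
- decktin_mid (a point): Bystander: blue tin with a white band, 69 mm in diameter, 120 mm tall, standing on the mixer's deck; point at half its height.
- drill: Bystander: grey cordless drill standing on its battery, 210 mm tall, its barrel reaching from 60 mm behind to 180 mm (bit) ahead of the origin along its x; origin at the centre of the battery's underside (75 by 115 mm).
- hammer: Bystander: hammer lying on the table in front, along its x, about 300 mm long, at most 40 mm high; origin under its middle.
- muffs: Bystander: red ear defenders standing on their cups, 165 mm wide (their y), 80 mm deep, 145 mm tall; origin under their middle.
- tape: Bystander: yellow tape measure, 82 by 38 mm, 64 mm tall; origin under its middle.
Mind the look-alikes: they are no part of the job. What is shaped like the part that bears bottle_mid but yellow is not meant.

How it is judged:
By the outcome, as a careful person would: the job done as asked, in the order asked, and still so for the second after the job is handed in, with the robot touching nothing.
It also fails if it takes over 72 s, if anything falls off the work surface, if the arm or the gripper's body presses on something with over 40 N, if the wrist force passes 120 N, or if a joint passes its speed limit or range.

## Working session

There is one attempt and no reset: what is moved stays moved. The work goes in short steps, each a Python script; the robot and the scene stay as the last script left them, time stands still between calls to the robot, and variables do not carry over. Pictures are saved under pics/ and viewed, and the job is handed in when it is done.

```bash
mkdir -p pics; ls
python3 - <<'E'
from cell import manip
import cv2,numpy as np
print(manip.sense())
for n in ["scene","side","wrist"]:
    im=manip.get_image(n); cv2.imwrite(f"pics/{n}0.png",im["pixels"][:,:,::-1])
    np.savez(f"{n}0.npz",**im)
    R,_=cv2.Rodrigues(np.array(im["rvec"],float)); print(n,im["K"],im["dist_coeffs"],-R.T@np.array(im["tvec"]).ravel(),R[2])
E
```

```text
pics
{'clock': 0.0, 'joint_pos': array([ 1.165446  ,  0.41800033, -0.01030212,  1.61417731,  0.00467964,
        1.11070408, -0.05299357]), 'joint_velocities': array([-0.00252581,  0.00123932,  0.0009779 , -0.00151061,  0.00010924,
       -0.00026759, -0.00088948]), 'joint_torque': array([ 8.20231326e-04, -8.64466238e+01,  6.79130740e-01, -4.34913504e+01,
        1.91321148e-02,  7.42610515e-03,  4.34471804e-05]), 'position': array([ 222.29069487, -583.75527154,  230.64250209]), 'tool_rot': array([-3.14032984e+00,  7.54595879e-05,  3.63855210e-01]), 'ft_force': array([-0.29316801,  0.56076639, -0.14975716]), 'wrist_torque': array([ 0.00661893, -0.01325366,  0.0306476 ]), 'grip_width': 85.66232719304726}
scene [[444.43280023   0.         314.33912246]
 [  0.         444.43280023 238.75644436]
 [  0.           0.           1.        ]] [-0.10387718  0.          0.          0.          0.        ] [1292.35396788 -199.69984977  792.70842304] [-0.70961781  0.19800041 -0.67619406]
side [[597.07168825   0.         327.38003437]
 [  0.         597.07168825 237.44985657]
 [  0.           0.           1.        ]] [-0.0370746  0.         0.         0.         0.       ] [ 555.49760291 1018.61372019  974.97654133] [-0.00459238 -0.75826051 -0.65193551]
wrist [[336.48549416   0.         324.74294781]
 [  0.         336.48549416 244.4349458 ]
 [  0.           0.           1.        ]] [-0.02545337  0.          0.          0.          0.        ] [ 301.58317746 -553.85654216  372.51386396] [-0.30671608 -0.11479706 -0.94485284]
```

View pics/scene0.png

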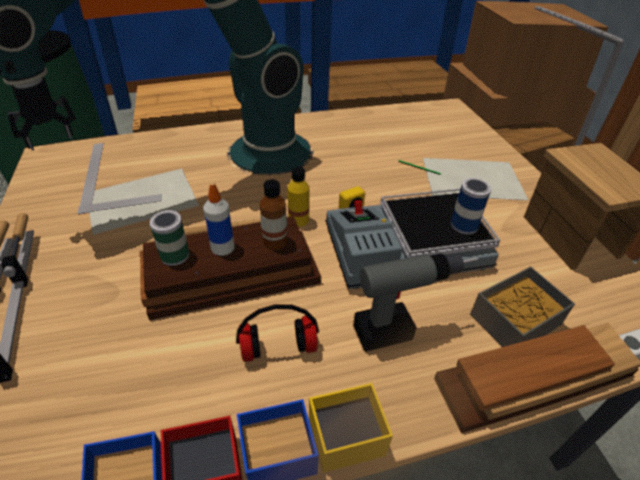

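View pics/side0.png

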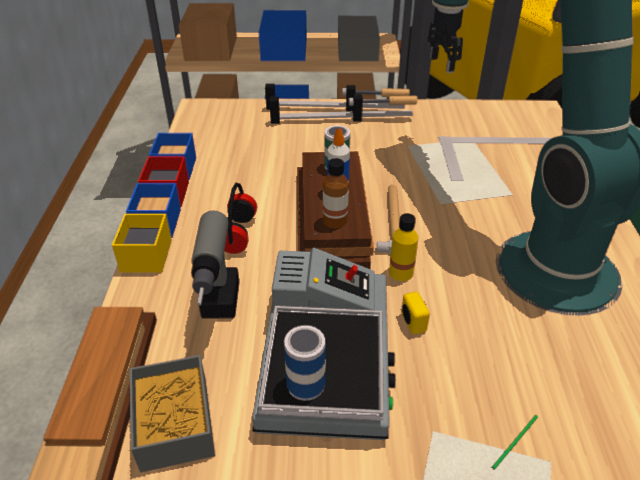

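View pics/wrist0.png

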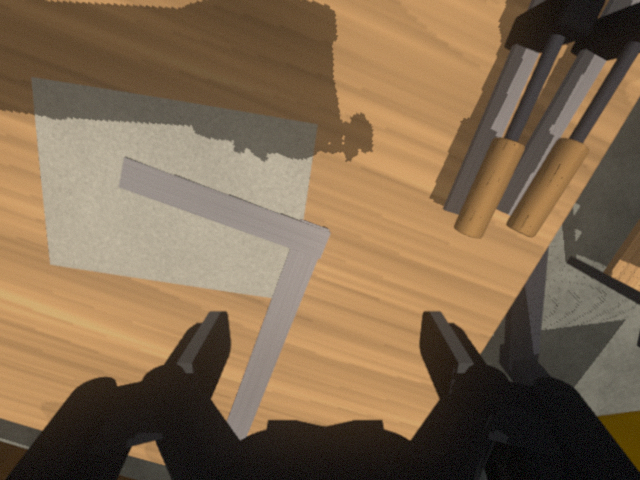

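```bash
cat > h.py <<'E'
import cv2,numpy as np
def load(n): return dict(np.load(n+".npz"))
def ray(im,u,v):
    R,_=cv2.Rodrigues(np.array(im["rvec"],float)); t=np.array(im["tvec"],float).ravel()
    p=cv2.undistortPoints(np.array([[[u,v]]],float),np.array(im["K"]),np.array(im["dist_coeffs"])).ravel()
    d=R.T@np.array([p[0],p[1],1.]); return -R.T@t,d/np.linalg.norm(d)
def plane(im,u,v,z):
    c,d=ray(im,u,v); return c+d*(z-c[2])/d[2]
def tri(*a):
    A=np.zeros((3,3));b=np.zeros(3)
    rs=[ray(*x) for x in a]
    for c,d in rs:
        P=np.eye(3)-np.outer(d,d);A+=P;b+=P@c
    x=np.linalg.solve(A,b)
    return x,[round(float(np.linalg.norm(np.cross(x-c,d))),1) for c,d in rs]
def proj(im,p):
    q,_=cv2.projectPoints(np.array([p],float),np.array(im["rvec"],float),np.array(im["tvec"],float),np.array(im["K"]),np.array(im["dist_coeffs"])); return q.ravel()
def crop(im,x0,y0,w,h,s,fn):
    c=im["pixels"][y0:y0+h,x0:x0+w,::-1]; cv2.imwrite(fn,cv2.resize(c,None,fx=s,fy=s,interpolation=cv2.INTER_CUBIC))
E
python3 - <<'E'
from h import *
s=load("scene0");d=load("side0")
crop(s,130,150,200,150,4,"pics/c1.png");crop(d,260,120,200,150,4,"pics/c2.png")
crop(s,310,160,200,150,4,"pics/c3.png");crop(d,240,230,200,150,4,"pics/c4.png")
crop(d,240,300,200,150,4,"pics/c5.png")
E
```

```text
(no output)
```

View pics/c1.png

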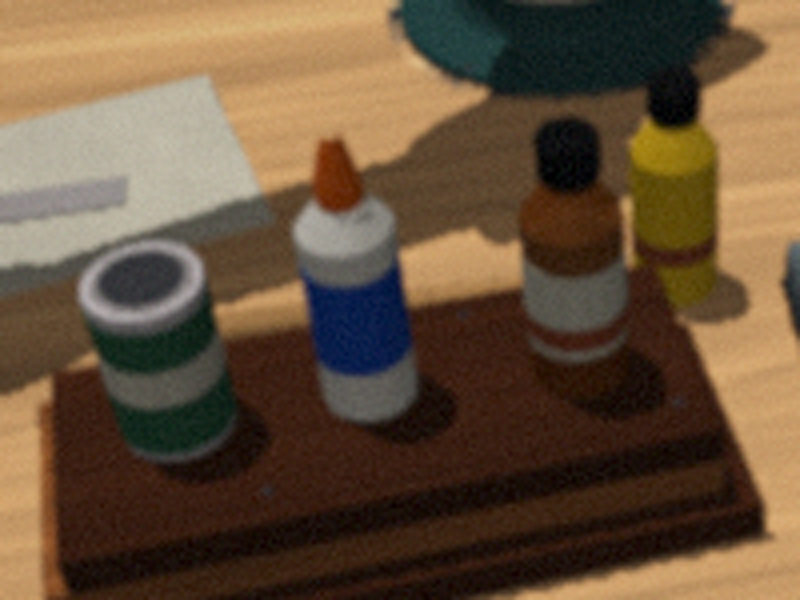

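View pics/c2.png

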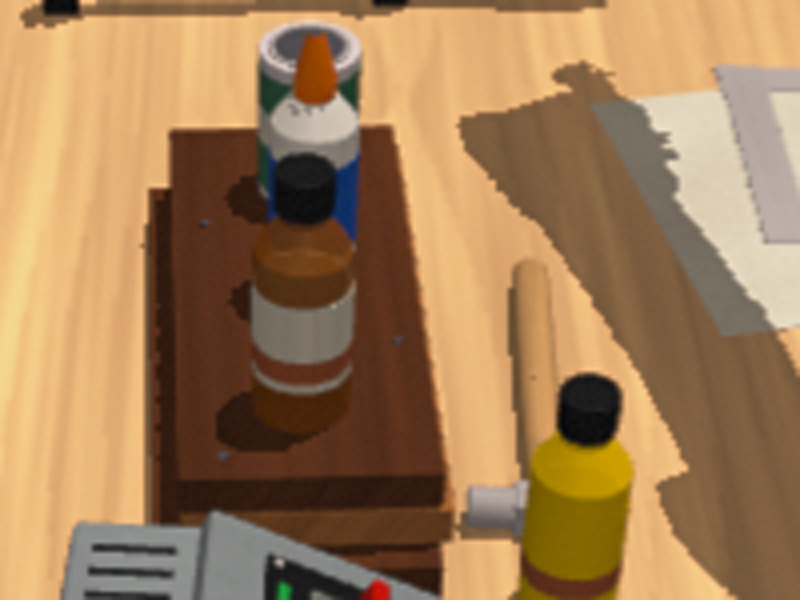

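View pics/c3.png

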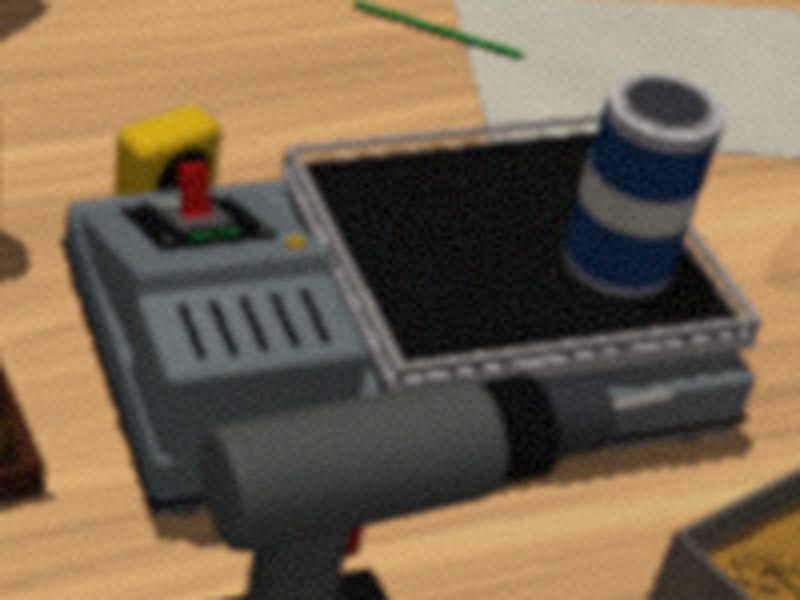

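View pics/c4.png

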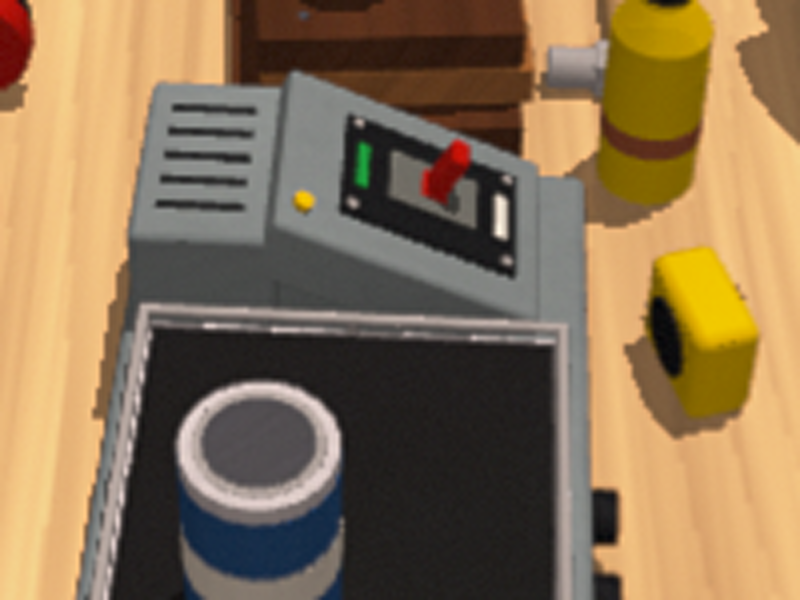

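View pics/c5.png

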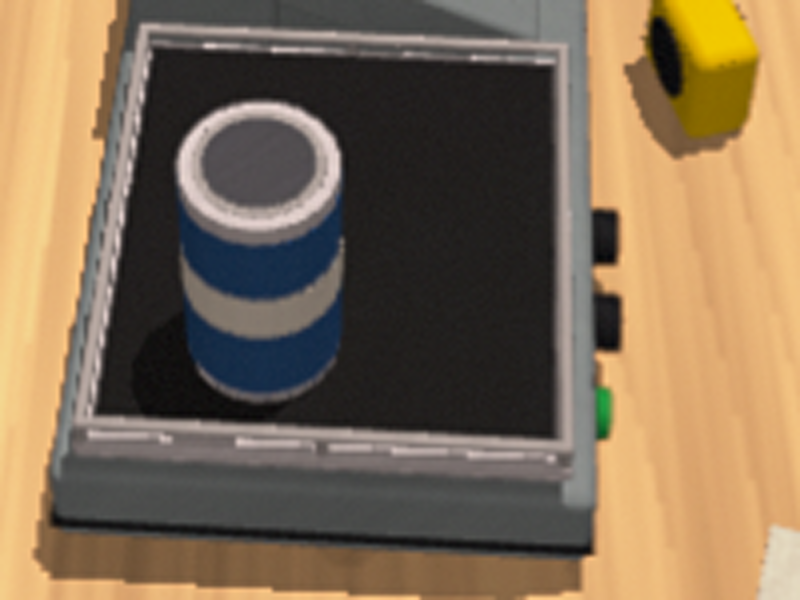

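Run:
```python
from h import *
np.set_printoptions(precision=1,suppress=True)
s=load("scene0");d=load("side0")
def f(n,a,b,z):
    print(n,"tri",*tri((s,*a),(d,*b)),"sc",plane(s,*a,z)[:2],"si",plane(d,*b,z)[:2])
S=lambda x,y,ox,oy:(ox+x/4,oy+y/4)
f("amber",S(568,133,130,150),S(305,172,260,120),246)
f("yellow",S(673,82,130,150),S(590,392,260,120),165)
f("glue",S(332,140,130,150),S(317,38,260,120),261)
f("tin",S(142,278,130,150),S(310,48,260,120),186)
f("decktin",S(667,105,310,160),S(260,445,240,230),205)
f("rail cb",S(395,372,310,160),S(147,310,240,230),96)
f("rail cf",S(290,155,310,160),S(565,328,240,230),96)
f("rail fb",S(752,325,310,160),S(80,430,240,300),96)
print("ff",plane(d,*S(570,447,240,300),96))
f("toggle",S(190,163,310,160),S(458,147,240,230),133)
f("tape",S(198,112,310,160),S(700,260,240,230),64)
# stack top corners z=81
for p in [(172,128),(393,126),(443,475),(178,478)]: print("stack",plane(d,*S(*p,260,120),81))
# breaker plate corners side
for p in [(350,118),(513,178),(518,275),(342,210)]: print("plate",plane(d,*S(*p,240,230),105))
# console outer base corners; drill
print("drill", plane(d,218,215,200),plane(d,202,297,180))
```

```text
amber tri [530.1 -82.1 245.1] [0.6, 0.6] sc [530.4 -82.4] si [530.5 -79.7]
yellow tri [376.    9.6 163.4] [0.3, 0.3] sc [378.7   9.1] si [376.1  11.1]
glue tri [ 522.2 -204.   256.7] [0.2, 0.2] sc [ 528.7 -203.9] si [ 522.2 -197.2]
tin tri [ 523.  -314.1  185.7] [0.7, 0.7] sc [ 522.4 -314.5] si [ 523.4 -312.4]
decktin tri [587.8 384.4 203.3] [0.5, 0.5] sc [590.6 382.7] si [587.4 385.4]
rail cb tri [651.1 203.9  89. ] [0.1, 0.1] sc [657.7 199.9] si [650.3 210.2]
rail cf tri [444.2 218.2  89.8] [2.2, 2.2] sc [454.6 214.9] si [443.3 221.6]
rail fb tri [665.2 433.8  87.1] [0.6, 0.6] sc [672.4 425.6] si [664.6 440.1]
ff [456.8 448.   96. ]
toggle tri [493.7 130.3 133. ] [0.8, 0.8] sc [492.6 130.2] si [494.2 131.1]
tape tri [375.4 175.1  87.9] [7.4, 7.4] sc [355.1 189. ] si [364.6 144.4]
stack [ 615.8 -382.2   81. ]
stack [ 463.3 -385.8   81. ]
stack [449.8 -17.   81. ]
stack [601.5 -13.7  81. ]
plate [549.2  79.2 105. ]
plate [464.3 124.9 105. ]
plate [465.5 194.3 105. ]
plate [553.5 148.8 105. ]
drill [777.6  46.5 200. ] [779.7 262.2 180. ]
```

```bash
cat >> h.py <<'E'
from scipy.spatial.transform import Rotation as Ro
def ori(psi,p,inv=False):
    """horizontal-ish tool: heading psi, pitched down by p; x_tool up (camera up) unless inv"""
    t=np.array([np.cos(psi)*np.cos(p),np.sin(psi)*np.cos(p),-np.sin(p)])
    y=np.array([np.sin(psi),-np.cos(psi),0]); 
    if inv: y=-y
    R=np.stack([np.cross(y,t),y,t],1); return Ro.from_matrix(R).as_euler("xyz"),t
E
python3 - <<'E'
from h import *
from cell import manip
np.set_printoptions(precision=2,suppress=True)
am=np.array([530,-81.,153]); pl=np.array([526,287.,157])
for psi in (0.1,0.25,0.4):
  for p in (0,0.2,0.4):
    o,t=ori(psi,p); print("grasp",psi,p,manip.inverse_kinematics(am+22*t,o),"back",manip.inverse_kinematics(am-90*t,o))
for psi in (-.06,0.1,0.25,0.4,.6):
  for p in (0,0.2,.4):
    o,t=ori(psi,p); print("place",psi,p,manip.inverse_kinematics(pl+22*t,o))
for q in ([450,-100,450],[500,100,450],[500,200,450]):
  for p in (0,-.2,-.4):
    for psi in (0,.25):
      o,t=ori(psi,p); oi,_=ori(psi,p,True)
      print("inv",q,p,psi,manip.inverse_kinematics(q,o),manip.inverse_kinematics(q,oi))
E
```

```text
grasp 0.1 0 [-0.8   1.74  1.05  2.54  2.66  1.92  0.15] back None
grasp 0.1 0.2 [ 1.34  1.16 -1.1   2.53  3.42  1.01  2.55] back None
grasp 0.1 0.4 [ 1.26  0.84 -1.09  2.52  3.2   0.83  2.36] back None
grasp 0.25 0 [0.09 0.93 0.35 2.48 3.71 1.92 1.46] back None
grasp 0.25 0.2 [-0.38  1.05  0.89  2.52  3.61  1.88  1.  ] back None
grasp 0.25 0.4 [ 1.36  0.86 -1.09  2.47  3.46  0.63  2.27] back None
grasp 0.4 0 [0.02 0.99 0.53 2.41 3.87 2.   1.37] back [0.51 0.94 0.35 2.49 4.32 1.93 1.69]
grasp 0.4 0.2 [-0.27  1.03  0.89  2.45  3.84  1.94  1.09] back [0.19 0.8  0.71 2.55 4.28 1.84 1.43]
grasp 0.4 0.4 [ 1.44  0.89 -1.1   2.4   3.82  0.45  2.06] back [-0.25  0.84  1.22  2.55  4.31  1.82  1.1 ]
place -0.06 0 [-0.97  0.83 -0.01  2.28  2.1   1.56  1.6 ]
place -0.06 0.2 [-0.8   0.69 -0.19  2.3   2.11  1.39  1.78]
place -0.06 0.4 [-0.76  0.55 -0.19  2.29  2.03  1.1   1.92]
place 0.1 0 [-1.07  0.85  0.17  2.35  2.3   1.51  1.45]
place 0.1 0.2 [-1.05  0.69  0.17  2.38  2.32  1.24  1.56]
place 0.1 0.4 [-0.53  0.55 -0.37  2.35  2.27  1.12  1.93]
place 0.25 0 [-1.31  0.97  0.53  2.41  2.47  1.42  1
[... 967 characters left out ...]
00, 100, 450] -0.4 0.25 None None
inv [500, 200, 450] 0 0 [ 0.32 -0.15 -1.13  2.45  2.12  0.99  2.11] [-0.9  -0.1  -0.01  2.48  2.08  1.13 -0.92]
inv [500, 200, 450] 0 0.25 [-1.26 -0.27  0.52  2.56  2.5   0.94  2.13] [-1.26 -0.27  0.52  2.56  2.5   0.94 -1.01]
inv [500, 200, 450] -0.2 0 [-1.06  0.07  0.17  2.53  2.25  1.41  1.99] [-1.06  0.07  0.17  2.53  2.25  1.41 -1.16]
inv [500, 200, 450] -0.2 0.25 None None
inv [500, 200, 450] -0.4 0 [-1.17  0.29  0.35  2.54  2.34  1.67  1.75] [-1.17  0.29  0.35  2.54  2.34  1.67 -1.39]
inv [500, 200, 450] -0.4 0.25 None None<sys>:0: UserWarning: Gimbal lock detected. Setting third angle to zero since it is not possible to uniquely determine all angles.
```

```bash
cat > scan.py <<'E'
from h import *
import warnings; warnings.filterwarnings("ignore")
from cell import manip
np.set_printoptions(precision=2,suppress=True)
am=np.array([530,-81.,153]); pl=np.array([526,287.,157])
def q(p,o): return manip.inverse_kinematics(p,o)
for inv in (False,True):
 for psi in np.arange(-2,2.01,.25):
  for p in (0.15,0.35,.6):
   o,t=ori(psi,p,inv)
   a=q(am+22*t,o);b=q(am-80*t,o);c=q(am+22*t+[0,0,120],o)
   d=q(pl+22*t,o);e=q(pl-80*t,o)
   print(inv,round(psi,2),p,"G",a,"b",b is not None,"c",c is not None,"P",d, e is not None)
E
python3 scan.py
```

```text
False -2.0 0.15 G [-0.18  0.95 -0.19  1.6   0.94  1.92  1.94] b True c True P None False
False -2.0 0.35 G [ 0.09  0.92 -0.55  1.63  1.03  1.95  1.86] b True c True P [-1.07  1.21  0.71  1.11  0.07  1.99  2.34] False
False -2.0 0.6 G [ 0.36  0.94 -0.91  1.68  1.1   1.93  1.8 ] b True c True P [-0.52  0.98 -0.37  1.2   0.56  1.98  1.78] False
False -1.75 0.15 G [-0.1   0.92 -0.37  1.75  1.17  1.9   1.89] b True c True P [-1.09  1.19  0.53  1.18  0.4   1.96  2.34] False
False -1.75 0.35 G [ 0.17  0.93 -0.73  1.78  1.25  1.95  1.87] b True c True P [-0.8   1.03 -0.01  1.22  0.61  1.98  2.06] False
False -1.75 0.6 G [ 0.44  0.99 -1.09  1.81  1.32  1.97  1.87] b True c True P [-0.47  0.97 -0.55  1.3   0.79  1.96  1.84] True
False -1.5 0.15 G [ 0.01  0.91 -0.55  1.91  1.4   1.92  1.86] b True c True P [-0.88  1.05 -0.01  1.33  0.83  1.98  2.11] True
False -1.5 0.35 G [ 0.28  0.96 -0.91  1.93  1.49  1.99  1.9 ] b True c True P [-0.65  0.99 -0.37  1.36  0.93  1.98  1.99] True
False -1.5 0.6 G [ 0.46  0.92 -1.09  1.95  1.44  1.86  1.98] b True c True P [-0.4   0.97 -0.73  1.43  1.01  1.94  1.
[... 10885 characters left out ...]
.89 -1.99] b True c True P [ 0.35  0.93 -0.55  1.84 -1.12  1.15 -2.15] True
True 1.75 0.35 G [ 0.42  0.86  0.11  1.61 -0.88  1.71 -2.04] b True c True P [ 0.15  0.76 -0.31  1.87 -1.17  1.15 -2.19] True
True 1.75 0.6 G [ 0.41  0.73  0.06  1.67 -0.76  1.5  -2.12] b True c True P [ 0.07  0.64 -0.29  1.88 -1.03  0.99 -2.37] True
True 2.0 0.15 G [ 0.41  1.02  0.05  1.42 -0.78  1.97 -2.02] b True c True P [ 0.05  0.92 -0.2   1.67 -1.1   1.51 -2.15] True
True 2.0 0.35 G [ 0.37  0.92  0.09  1.48 -0.73  1.84 -2.01] b True c True P [ 0.06  0.82 -0.24  1.7  -1.    1.35 -2.24] True
True 2.0 0.6 G [ 0.38  0.79  0.03  1.55 -0.61  1.62 -2.07] b True c True P [ 0.05  0.71 -0.29  1.73 -0.83  1.17 -2.39] True
```

```bash
cat > scan2.py <<'E'
from h import *
import warnings; warnings.filterwarnings("ignore")
from cell import manip
np.set_printoptions(precision=2,suppress=True)
# holdable inverted/upright poses of the bottle centre at height 330-420
for psi in np.arange(-2,2.01,.4):
  for xyz in ([500,-80,350],[500,100,350],[500,250,350],[600,100,350]):
    r=[]
    for p in (-.4,-.2,0,.2):
     for inv in (False,True):
      o,t=ori(psi,p,inv); a=manip.inverse_kinematics(np.array(xyz)+22*t,o)
      if a is not None: r.append(f"{p}{'i' if inv else 'u'}:{np.round(a[-1],1)}")
    print(round(psi,2),xyz,r)
E
python3 scan2.py
```

```text
-2.0 [500, -80, 350] ['-0.4u:2.4', '-0.4i:-0.7', '-0.2u:2.3', '-0.2i:-0.8', '0u:2.3', '0i:-0.8', '0.2u:2.2', '0.2i:-0.9']
-2.0 [500, 100, 350] ['-0.4u:2.8', '-0.4i:-0.4', '-0.2u:2.6', '-0.2i:-0.5', '0u:2.6', '0i:-0.5', '0.2u:2.5', '0.2i:-0.7']
-2.0 [500, 250, 350] []
-2.0 [600, 100, 350] ['-0.4i:-0.3', '-0.2u:2.8', '-0.2i:-0.3', '0u:2.7', '0i:-0.3', '0.2u:2.7', '0.2i:-0.4']
-1.6 [500, -80, 350] ['-0.4u:2.1', '-0.4i:-1.0', '-0.2u:2.1', '-0.2i:-1.0', '0u:2.2', '0i:-1.0', '0.2u:2.2', '0.2i:-1.0']
-1.6 [500, 100, 350] ['-0.4u:2.3', '-0.4i:-0.8', '-0.2u:2.3', '-0.2i:-0.9', '0u:2.2', '0i:-0.9', '0.2u:2.2', '0.2i:-0.9']
-1.6 [500, 250, 350] ['-0.4u:2.7', '-0.4i:-0.5', '-0.2u:2.7', '-0.2i:-0.5', '0u:2.5', '0i:-0.6', '0.2u:2.5', '0.2i:-0.7']
-1.6 [600, 100, 350] ['-0.4u:2.4', '-0.4i:-0.7', '-0.2u:2.4', '-0.2i:-0.7', '0u:2.4', '0i:-0.8', '0.2u:2.4', '0.2i:-0.8']
-1.2 [500, -80, 350] ['-0.4u:1.9', '-0.4i:-1.3', '-0.2u:2.0', '-0.2i:-1.1', '0u:2.1', '0i:-1.0', '0.2u:2.2', '0.2i:-0.9']
-1.2 [500, 100, 350] ['-0.4u:2.1', '-0.4i:-1.1', '-0.2u:2.1', '-0.2i:-1.0', '0u:2.1', '0i:-1.0', '0.2u:2.2', '0.2
[... 2832 characters left out ...]
4u:1.0', '-0.4i:-2.2', '-0.2u:0.9', '-0.2i:-2.3', '0u:0.8', '0i:-2.4', '0.2u:0.6', '0.2i:-2.5']
1.6 [600, 100, 350] ['-0.4u:0.7', '-0.4i:-2.4', '-0.2u:0.7', '-0.2i:-2.4', '0u:0.6', '0i:-2.4', '0.2u:0.5', '0.2i:-2.5']
2.0 [500, -80, 350] ['-0.4u:0.5', '-0.4i:-2.7', '-0.2u:0.6', '-0.2i:-2.7', '0u:0.6', '0i:-2.5', '0.2u:0.6', '0.2i:-2.4']
2.0 [500, 100, 350] ['-0.4u:0.7', '-0.4i:-2.3', '-0.2u:0.7', '-0.2i:-2.4', '0u:0.6', '0i:-2.2', '0.2u:0.6', '0.2i:-2.3']
2.0 [500, 250, 350] ['-0.4u:0.8', '-0.4i:-2.3', '-0.2u:0.7', '-0.2i:-2.3', '0u:0.6', '0i:-2.4', '0.2u:0.5', '0.2i:-2.4']
2.0 [600, 100, 350] ['-0.4u:0.6', '-0.4i:-2.5', '-0.2u:0.5', '-0.2i:-2.5', '0u:0.5', '0i:-2.6', '0.2u:0.4', '0.2i:-2.4']
```

```bash
cat > cfg.py <<'E'
from h import *
import warnings; warnings.filterwarnings("ignore")
from cell import manip
np.set_printoptions(precision=2,suppress=True)
am=np.array([530,-81.,153]); PS=-1.1; P=.35
o,t=ori(PS,P); oi,ti=ori(PS,-P,True)
def st():
    s=manip.sense(); print("t",round(s["clock"],1),s["position"],"q",s["joint_pos"],"F",s["ft_force"],"w",round(s["grip_width"],1))
def pics(tag,names=("scene","side")):
    for n in names:
        im=manip.get_image(n); cv2.imwrite(f"pics/{n}{tag}.png",im["pixels"][:,:,::-1]); np.savez(f"{n}{tag}.npz",**im)
E
python3 - <<'E'
from cfg import *
manip.move_straight([222,-584,430],speed=200)
st()
manip.move_pose(am-85*t+[0,0,180],o); st()
manip.move_straight(am-85*t,speed=120); st()
pics("1",("scene","side","wrist"))
E
```

```text
t 1.3 [ 221.88 -583.75  428.8 ] q [ 1.16  0.31 -0.    1.32  0.    1.51 -0.05] F [ 0.01 -0.13  0.28] w 85.4
t 3.6 [493.83 -10.52 362.08] q [ 0.27  0.35 -1.08  2.1   1.34  1.76  2.32] F [-0.18 -0.66 -0.86] w 85.2
t 5.3 [493.92  -9.81 182.69] q [ 0.08  0.75 -0.9   2.19  1.49  1.83  1.91] F [-0.   -0.34 -0.06] w 85.0
```

View pics/side1.png

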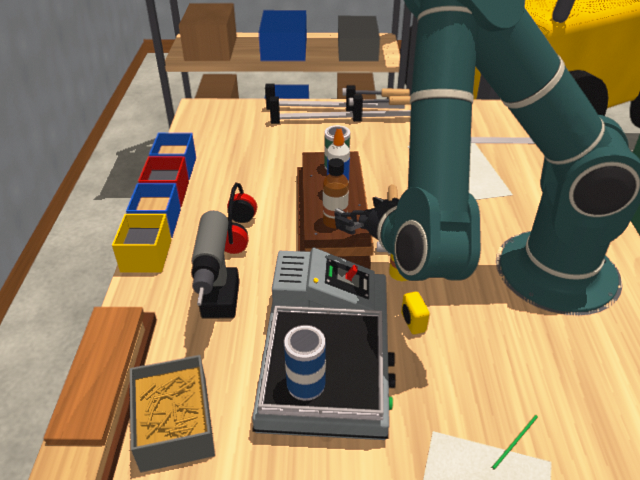

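View pics/wrist1.png

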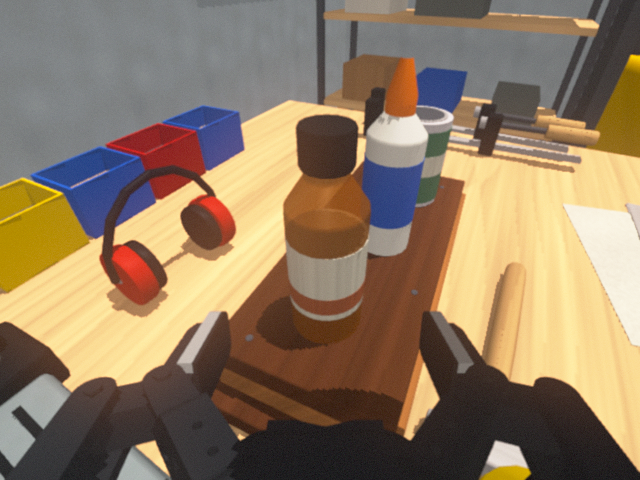

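View pics/scene1.png

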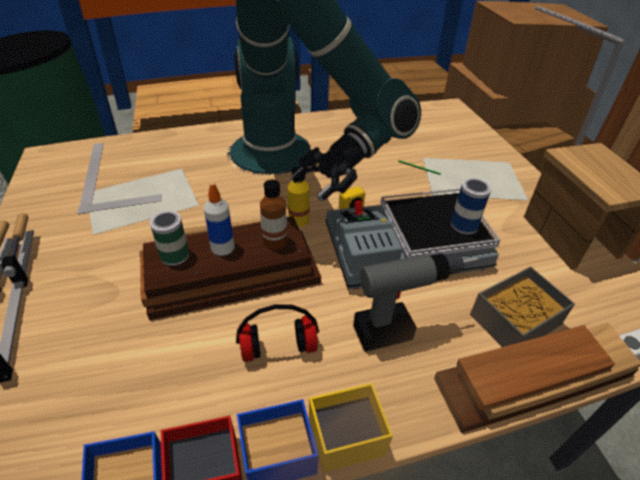

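Run:
```python
from cfg import *
manip.move_straight(am-30*t,speed=100); st()
manip.move_straight(am+23*t,speed=60); st()
manip.grip(45,f_grip=60); st()
pics("2",("side","wrist"))
```

```text
t 6.1 [517.12 -55.58 163.36] q [ 0.15  0.76 -0.84  2.19  1.6   1.77  1.93] F [ 0.1  -0.06  0.05] w 85.3
t 7.1 [539.8  -99.9  145.18] q [ 0.22  0.79 -0.78  2.19  1.7   1.7   1.95] F [ 0.28 -0.34 -0.06] w 85.4
t 7.5 [ 539.7  -100.1   145.45] q [ 0.22  0.79 -0.78  2.19  1.7   1.71  1.95] F [-4.06  2.36  6.32] w 56.4
```

View pics/wrist2.png

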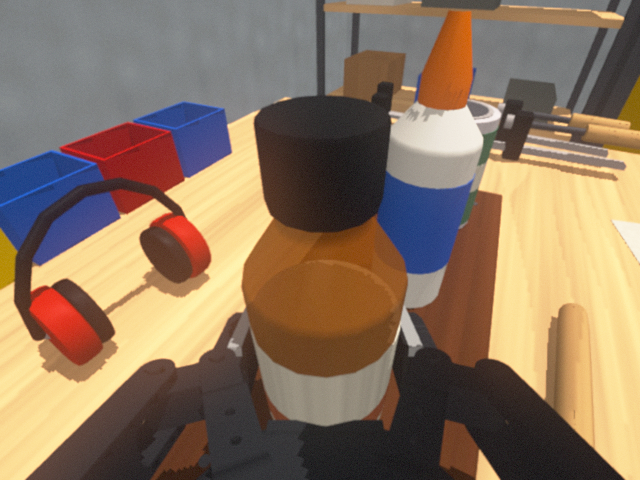

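View pics/side2.png

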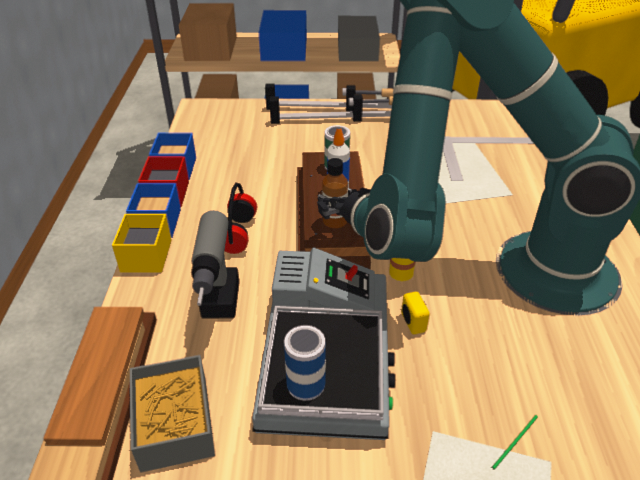

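Run:
```python
from cfg import *
manip.grip(45,f_grip=80)
p=manip.sense()["position"]
manip.move_straight(p+[0,0,60],speed=60); st()
manip.move_straight(p+[0,0,220],speed=150); st()
c=np.array([500,100,370.])
print(manip.inverse_kinematics(c+23*t,o),manip.inverse_kinematics(c+23*ti,oi))
manip.move_straight(c+23*t,speed=150); st()
pics("3",("side",))
```

```text
t 9.0 [ 539.61 -100.06  205.15] q [ 0.27  0.65 -0.84  2.19  1.64  1.67  2.06] F [-0.06 -0.45 -3.45] w 56.4
t 10.2 [ 539.52 -100.18  364.68] q [ 0.43  0.3  -0.98  2.1   1.46  1.55  2.42] F [-0.57 -0.31 -3.43] w 56.0
[ 0.05  0.5  -1.05  1.95  1.33  1.95  2.27] [-1.59  1.04  1.08  2.07  1.05  1.28 -0.89]
t 11.6 [509.82  80.13 362.17] q [ 0.03  0.48 -1.02  1.95  1.32  1.92  2.28] F [-0.11 -0.36 -4.19] w 56.1
```

View pics/side3.png

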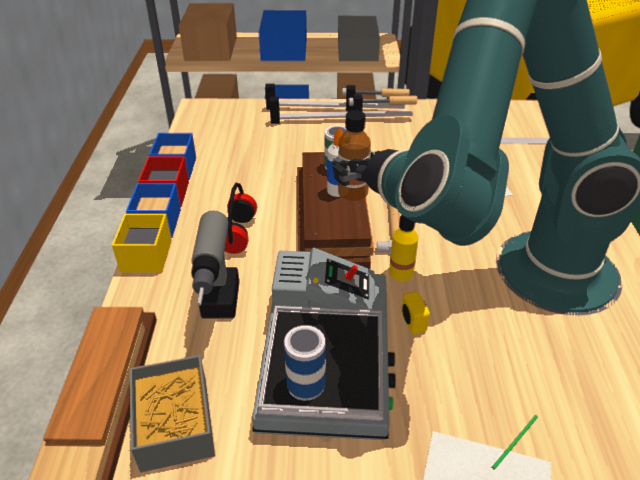

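Run:
```python
from cfg import *
q0=manip.sense()["joint_pos"]; res=[]
for psi in np.arange(-1.6,0,.1):
 for x in (450,500,550):
  for y in (0,100,200):
   for z in (370,450):
    for p in (-.35,-.3):
     a,tt=ori(psi,p,True); q=manip.inverse_kinematics(np.array([x,y,z])+23*tt,a)
     if q is not None: res.append((np.abs(q-q0)[:6].max(),psi,x,y,z,p,q))
res.sort(key=lambda r:r[0])
for r in res[:12]: print(*[np.round(v,2) for v in r])
```

```text
0.47 -0.9 450 0 450 -0.3 [-0.23  0.29 -0.55  2.37  1.73  2.   -1.01]
0.51 -0.8 450 0 450 -0.3 [-0.06  0.27 -0.73  2.43  1.82  1.99 -1.01]
0.52 -0.8 450 0 450 -0.35 [-0.21  0.29 -0.55  2.44  1.83  2.   -1.06]
0.52 -0.9 500 0 450 -0.3 [-0.16  0.35 -0.55  2.28  1.83  1.98 -0.96]
0.52 -0.6 450 100 450 -0.3 [-0.26  0.3  -0.73  2.4   1.83  2.   -0.99]
0.54 -0.7 500 100 450 -0.3 [-0.34  0.36 -0.55  2.26  1.85  1.97 -0.95]
0.59 -0.4 450 200 450 -0.3 [-0.42  0.34 -0.73  2.34  1.91  1.99 -0.96]
0.6 -0.4 450 200 450 -0.35 [-0.57  0.34 -0.55  2.35  1.91  1.99 -1.01]
0.6 -0.5 500 200 450 -0.3 [-0.49  0.39 -0.55  2.22  1.92  1.95 -0.92]
0.61 -0.7 450 0 450 -0.3 [ 0.12  0.27 -0.91  2.48  1.92  1.96 -1.01]
0.61 -0.9 550 0 450 -0.3 [-0.1   0.41 -0.55  2.18  1.92  1.95 -0.91]
0.62 -0.5 450 200 450 -0.3 [-0.59  0.35 -0.55  2.28  1.8   1.99 -0.96]
```

Run:
```python
from cfg import *
a,tt=ori(-.7,-.3,True); q=manip.inverse_kinematics(np.array([500,100,450])+23*tt,a); print(q)
manip.move_j(q); st()
pics("4",("side",))
manip.hold(2.6); st()
pics("5",("scene",))
```

```text
[-0.34  0.36 -0.55  2.26  1.85  1.97 -0.95]
t 14.5 [516.84  85.84 456.79] q [-0.34  0.36 -0.55  2.26  1.85  1.97 -0.95] F [-0.12  0.16 -5.18] w 55.9
t 17.1 [516.81  85.85 456.79] q [-0.34  0.36 -0.55  2.26  1.85  1.97 -0.95] F [ 0.54 -0.19 -4.2 ] w 55.9
```

View pics/side4.png

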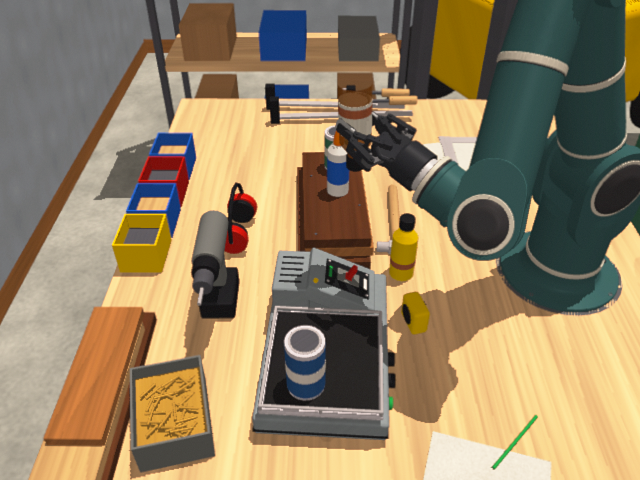

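View pics/scene5.png

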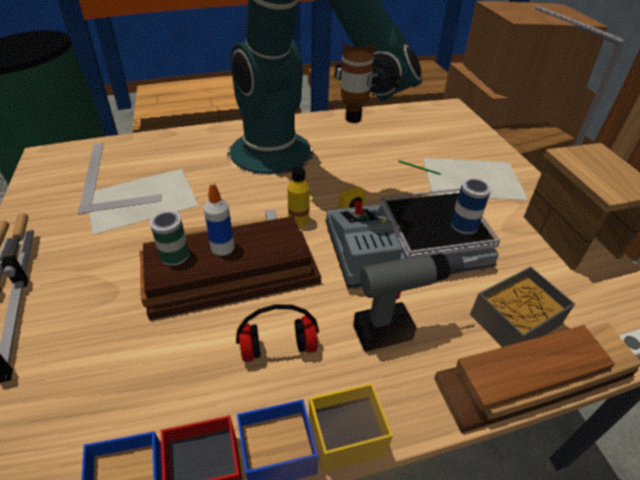

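Run:
```python
from cfg import *
a,tt=ori(-.9,.35); pl=np.array([510.7,282.6,157.])
for z in (330,170,157): print(manip.inverse_kinematics([*(pl[:2]+23*tt[:2]),z+23*tt[2]],a))
q=manip.inverse_kinematics([*(pl[:2]+23*tt[:2]),330+23*tt[2]],a)
manip.move_j(q); st()
pics("6",("side","scene"))
s=load("side6");d=load("scene6")
crop(s,220,130,200,150,4,"pics/c6.png");crop(d,340,60,200,150,4,"pics/c7.png")
```

```text
[-0.6   0.56 -0.55  1.76  1.25  1.8   2.3 ]
[-0.66  0.8  -0.46  1.8   1.29  1.71  2.04]
[-0.67  0.82 -0.46  1.8   1.3   1.7   2.02]
t 20.0 [524.15 265.53 322.14] q [-0.6   0.56 -0.55  1.76  1.25  1.8   2.3 ] F [ 0.64 -0.12 -4.81] w 56.0
```

View pics/side6.png

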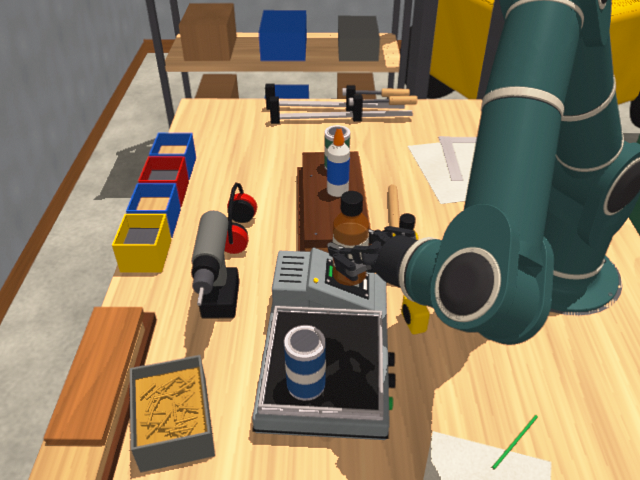

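View pics/scene6.png

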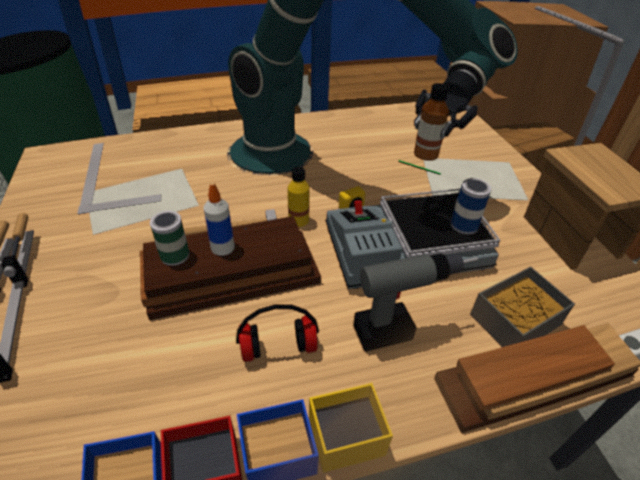

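Run:
```python
from cfg import *
s=load("scene6");d=load("side6")
print("cap seen",tri((s,438.5,88),(d,351.3,197.5)))
print(proj(s,[510.7,282.6,423]),proj(d,[510.7,282.6,423]),"foot",proj(s,[510.7,282.6,258]),proj(d,[510.7,282.6,258]))
crop(s,380,60,120,120,5,"pics/c6.png")
```

```text
cap seen (array([514.36, 276.23, 418.47]), [0.1, 0.1])
[440.83  84.97] [353.88 197.68] foot [426.93 153.19] [350.61 274.66]
```

View pics/c6.png

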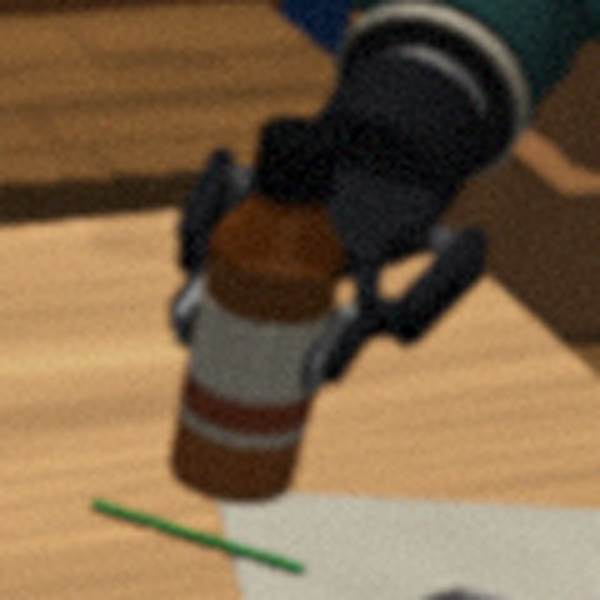

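Run:
```python
from cfg import *
a,tt=ori(-.9,.35); xy=np.array([510.7,282.6])+23*tt[:2]
manip.move_straight([*xy,220],speed=130,orientation=a); 
manip.move_straight([*xy,157],speed=60,orientation=a); st()
f0=manip.sense()["ft_force"][2]
for z in np.arange(155.5,144,-1):
    manip.move_straight([*xy,z],speed=20); f=manip.sense()["ft_force"][2]
    if f-f0>2.5: break
st(); manip.hold(.2); st()
pics("7",("side","scene"))
s=load("side7");d=load("scene7")
crop(s,240,230,200,150,4,"pics/c8.png");crop(d,340,100,200,150,4,"pics/c9.png")
```

```text
t 22.2 [524.21 265.8  157.37] q [-0.64  0.81 -0.5   1.8   1.31  1.73  2.03] F [ 0.25  0.03 -3.67] w 56.2
t 24.2 [524.18 265.63 149.44] q [-0.64  0.83 -0.49  1.8   1.31  1.73  2.02] F [-3.28 -0.82  7.05] w 55.9
t 24.4 [524.2  265.65 149.44] q [-0.64  0.83 -0.49  1.8   1.31  1.73  2.02] F [-3.51 -0.16  6.81] w 56.0
```

View pics/c8.png

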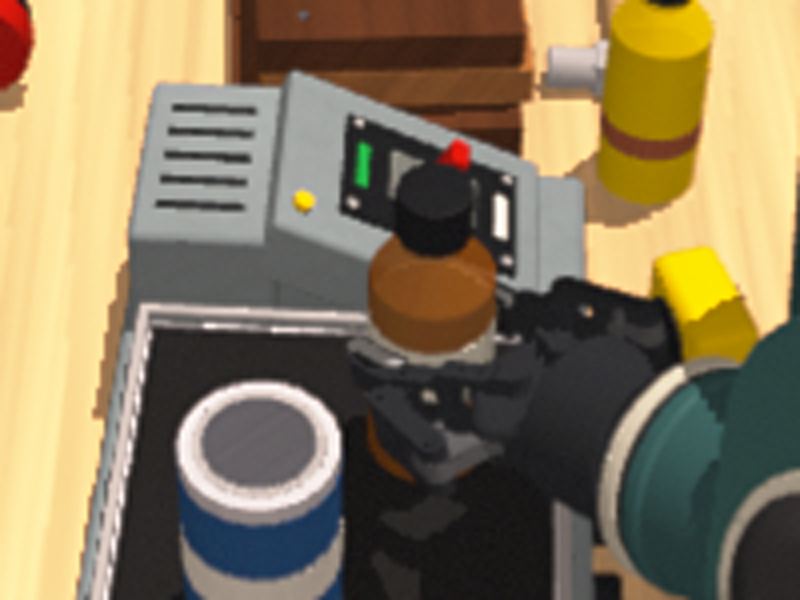

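View pics/c9.png

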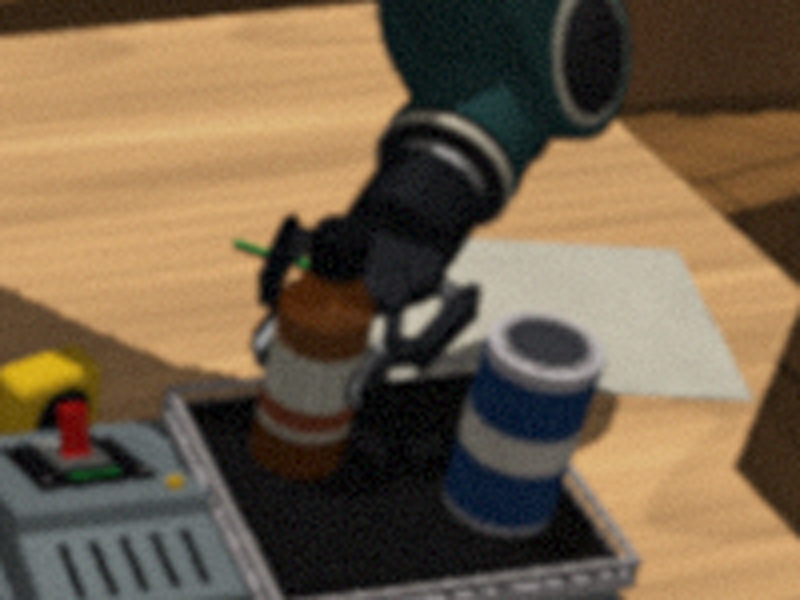

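Run:
```python
from cfg import *
manip.grip(62,f_grip=20); manip.grip(74); manip.hold(.2); st()
a,tt=ori(-.9,.35)
p=manip.sense()["position"]
manip.move_straight(p-45*tt,speed=60); manip.move_straight(p-120*tt,speed=120); st()
manip.move_straight(p-120*tt+[0,0,140],speed=150); st()
pics("8",("side","scene"))
s=load("side8");d=load("scene8")
crop(s,240,230,200,150,4,"pics/c10.png");crop(d,340,120,200,150,4,"pics/c11.png")
```

```text
t 25.3 [524.13 265.67 148.49] q [-0.64  0.83 -0.49  1.8   1.31  1.72  2.02] F [0.16 0.5  0.76] w 74.2
t 26.9 [454.3  353.61 189.5 ] q [-0.78  0.83 -0.55  1.69  1.2   1.87  2.03] F [0.08 0.45 0.35] w 73.6
t 28.0 [454.03 353.76 328.81] q [-0.78  0.62 -0.55  1.64  1.16  1.95  2.26] F [ 0.69 -0.34 -0.09] w 73.9
```

View pics/c10.png

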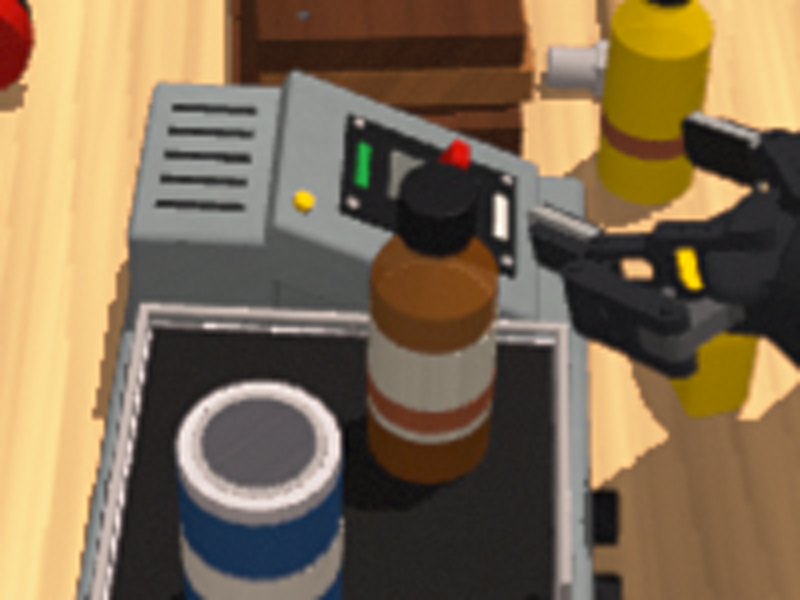

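View pics/c11.png

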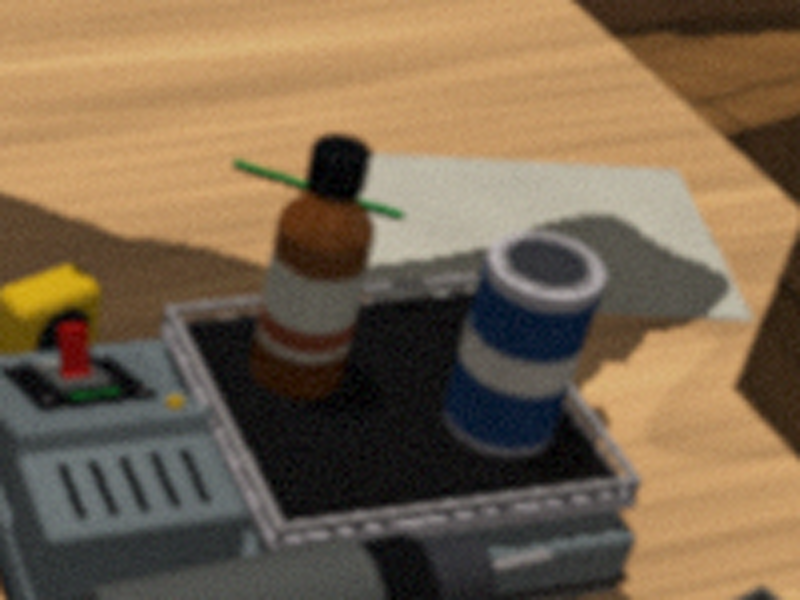

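```bash
cat > tg.py <<'E'
from cfg import *
Y=-.061; Rm=Ro.from_euler("z",Y).as_matrix()
n=Rm@np.array([-np.sin(np.radians(25)),0,np.cos(np.radians(25))]); yv=Rm@np.array([0,1,0.]); up=np.cross(yv,n) # up-slope direction
end=np.array([493.7,130.3,132.6]); piv=end-38*n
def otool(sg):
    y=sg*yv; z=-n; return Ro.from_matrix(np.stack([np.cross(y,z),y,z],1)).as_euler("xyz")
def pt(lat,h): return piv+lat*up+h*n
E
python3 - <<'E'
from tg import *
print(piv,n,up)
for sg in (1,-1):
    for l,h in ((25,100),(25,16),(-15,16),(-45,16),(-8,16)): print(sg,l,h,manip.inverse_kinematics(pt(l,h),otool(sg)))
E
```

```text
[509.73 129.32  98.16] [-0.42  0.03  0.91] [ 0.9  -0.06  0.42]
1 25 100 [-0.08  0.08 -0.38  2.22  0.5   0.51  0.66]
1 25 16 [-0.15  0.27 -0.29  2.21  0.81  0.38  0.38]
1 -15 16 [-0.21  0.26 -0.26  2.3   0.94  0.34  0.2 ]
1 -45 16 [-0.27  0.25 -0.24  2.36  1.07  0.32  0.03]
1 -8 16 [-0.2   0.26 -0.26  2.28  0.92  0.35  0.24]
-1 25 100 [-1.5   0.1   1.13  2.25  0.22  0.46 -2.21]
-1 25 16 [-1.31  0.48  1.09  2.25 -0.83  0.34 -1.25]
-1 -15 16 [-1.37  0.46  1.09  2.33 -0.9   0.28 -1.21]
-1 -45 16 [-1.41  0.45  1.09  2.39 -0.99  0.23 -1.14]
-1 -8 16 [-1.36  0.46  1.09  2.31 -0.88  0.29 -1.22]
```

Run:
```python
from tg import *
p=manip.sense()["position"]
manip.move_straight(p+[0,0,80],speed=150); manip.grip(0,f_grip=60); st()
manip.move_pose(pt(28,190),otool(1)); st()
manip.move_straight(pt(28,60),speed=120); st()
pics("9",("side","scene","wrist"))
s=load("side9");d=load("scene9")
crop(s,280,190,160,120,5,"pics/c12.png");crop(d,290,120,160,120,5,"pics/c13.png")
print(proj(s,pt(28,60)),proj(d,pt(28,60)))
```

```text
t 29.5 [454.06 353.83 408.71] q [-0.83  0.51 -0.49  1.58  1.15  1.98  2.41] F [-0.19  0.36 -0.38] w 0.0
t 30.9 [454.98 133.22 282.28] q [-0.24 -0.11 -0.23  2.18  0.3   0.71  0.84] F [-0.45  0.3   0.17] w 0.1
t 32.2 [509.8  129.51 164.83] q [-0.24  0.16 -0.19  2.22  0.58  0.43  0.59] F [-0.47 -0.67 -0.58] w 0.1
[347.29 254.82] [360.59 194.59]
```

View pics/c12.png

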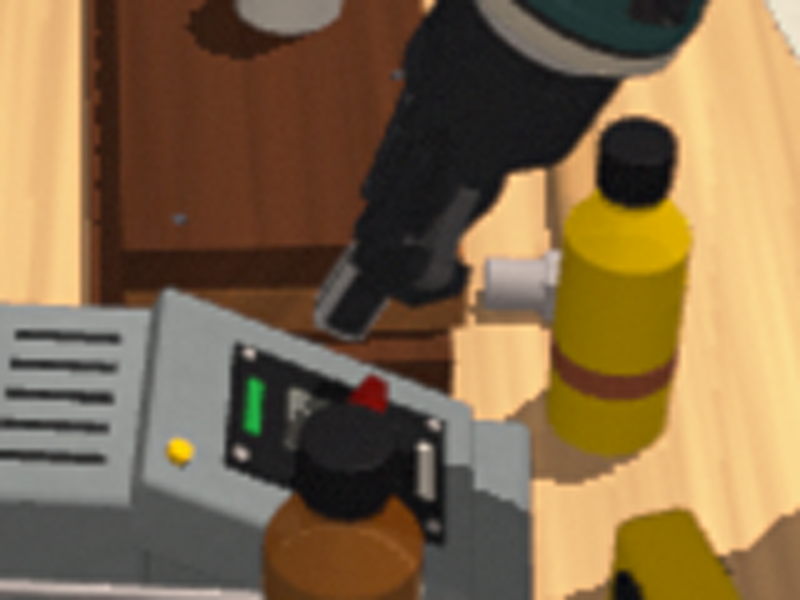

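View pics/c13.png

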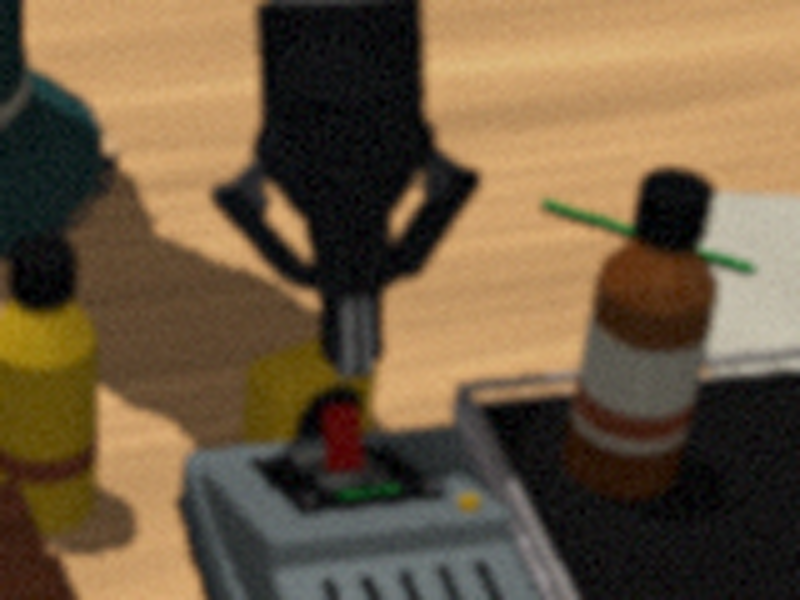

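View pics/wrist9.png

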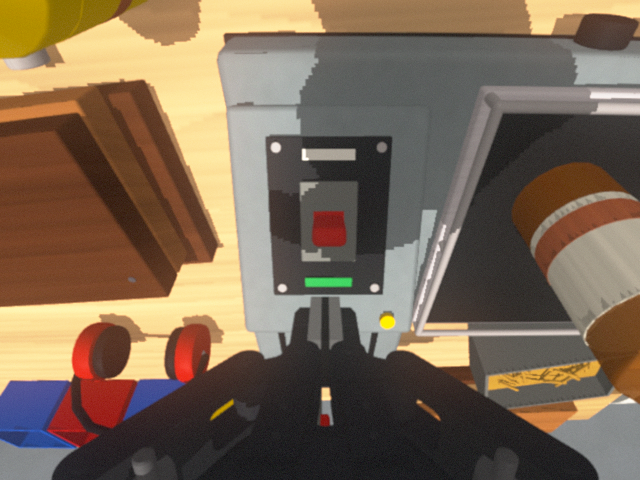

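Run:
```python
from tg import *
manip.move_straight(pt(28,30),speed=80)
manip.move_straight(pt(28,17),speed=30); st()
for lat in np.arange(25,2,-1.5):
    manip.move_straight(pt(lat,17),speed=40)
    s=manip.sense(); f=s["ft_force"]; print(round(lat,1),"real",round(float((s["position"]-piv)@up),1),"Fup",round(float(f@up),1),"Fn",round(float(f@n),1))
    if f@up>16: break
pics("10",("side","scene","wrist")); st()
d=load("scene10"); crop(d,290,120,160,120,5,"pics/c14.png")
```

```text
t 33.4 [527.83 128.27 125.28] q [-0.28  0.26 -0.13  2.21  0.71  0.35  0.47] F [ 0.19  0.09 -0.27] w -0.1
25.0 real 24.8 Fup -0.3 Fn 1.5
23.5 real 23.4 Fup 0.1 Fn -0.3
22.0 real 21.9 Fup 0.6 Fn -0.2
20.5 real 20.4 Fup 0.7 Fn -0.1
19.0 real 18.9 Fup 0.1 Fn 0.7
17.5 real 17.4 Fup -0.2 Fn 0.5
16.0 real 15.9 Fup 0.0 Fn 0.4
14.5 real 14.4 Fup -0.1 Fn -0.6
13.0 real 13.4 Fup 4.0 Fn 2.8
11.5 real 12.0 Fup 4.4 Fn 4.2
10.0 real 10.5 Fup 4.0 Fn 4.6
8.5 real 9.0 Fup 3.7 Fn 5.7
7.0 real 7.3 Fup 2.8 Fn 4.2
5.5 real 5.7 Fup 4.0 Fn 3.3
4.0 real 4.4 Fup 6.9 Fn -0.1
2.5 real 4.1 Fup 13.2 Fn -2.8
t 37.6 [506.19 129.72 115.52] q [-0.34  0.25 -0.1   2.26  0.78  0.32  0.37] F [12.51 -2.42  4.39] w 0.0
```

View pics/wrist10.png

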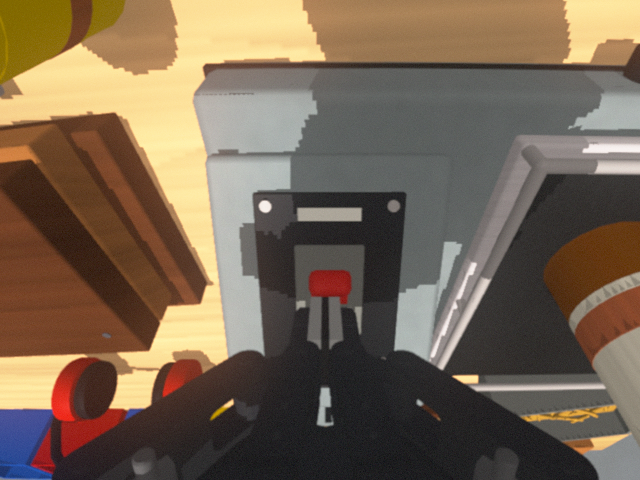

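View pics/c14.png

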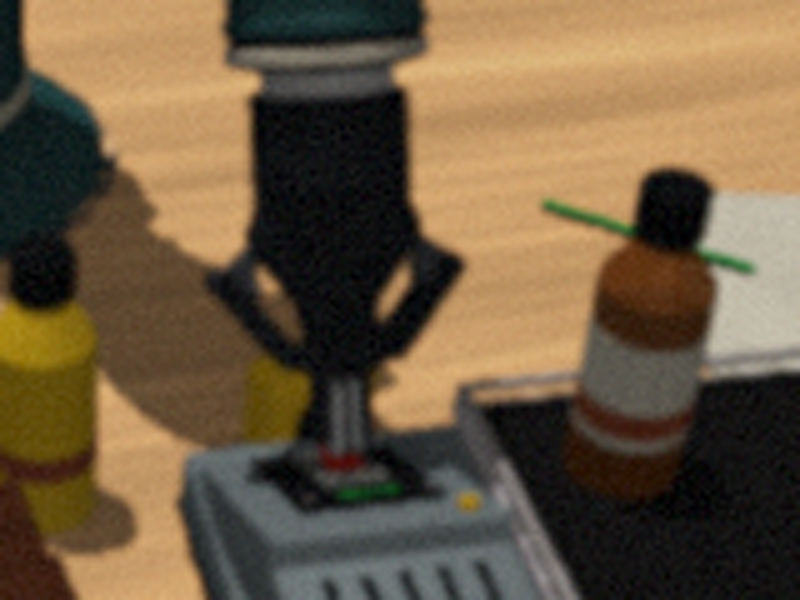

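Run:
```python
from tg import *
for lat in (1.5,.5,-.5):
    manip.move_straight(pt(lat,17),speed=30)
    s=manip.sense(); f=s["ft_force"]; print(lat,"real",round(float((s["position"]-piv)@up),1),"Fup",round(float(f@up),1),"Fn",round(float(f@n),1))
    if f@up>24: break
manip.move_straight(pt(10,17),speed=50); manip.move_straight(pt(10,70),speed=100)
manip.move_straight(pt(-48,70),speed=120); st()
pics("11",("side","scene","wrist"))
d=load("scene11"); crop(d,290,120,160,120,5,"pics/c15.png")
```

```text
1.5 real 3.9 Fup 16.1 Fn -1.4
0.5 real 3.6 Fup 21.3 Fn -2.1
-0.5 real 3.5 Fup 24.8 Fn -3.0
t 40.0 [437.28 133.93 141.37] q [-0.34  0.1  -0.19  2.38  0.72  0.39  0.35] F [0.72 0.68 0.31] w -0.0
```

View pics/wrist11.png

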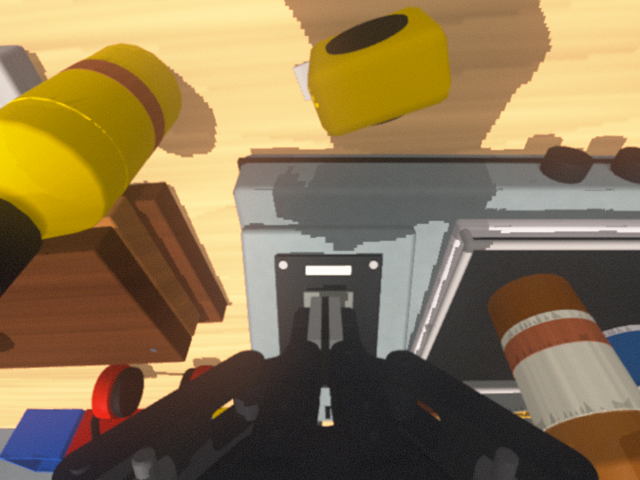

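View pics/c15.png

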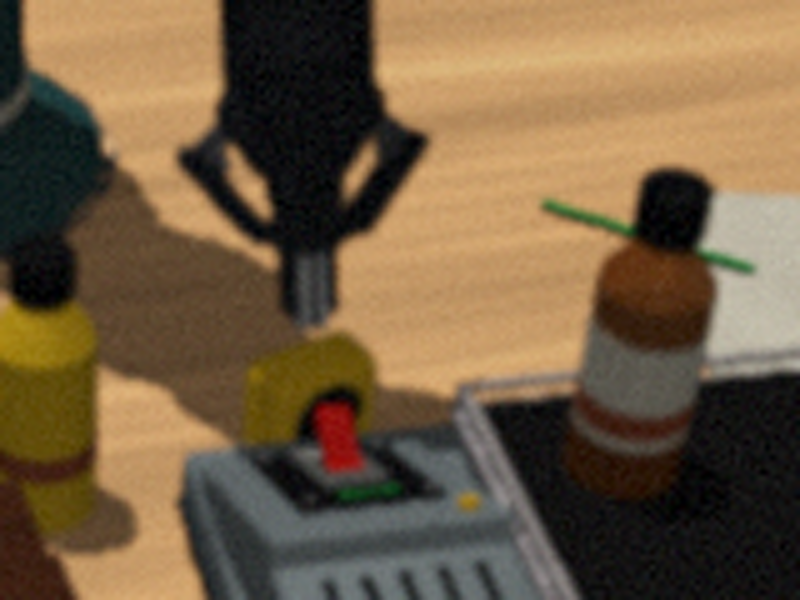

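View pics/side11.png

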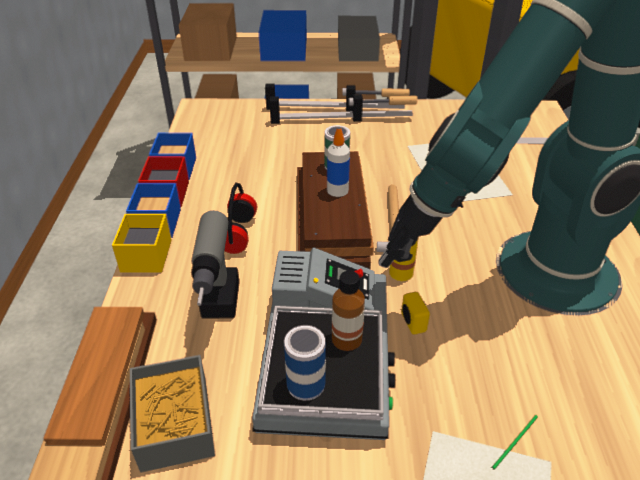

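Run:
```python
from tg import *
d=load("scene11")
for th in (-.5,-.4,0,.5):
    e=piv+38*(np.cos(th)*n+np.sin(th)*up); q=proj(d,e); print(th,(q-[290,120])*5)
manip.move_straight(pt(-46,30),speed=80)
manip.move_straight(pt(-46,17),speed=40); st()
for lat in np.arange(-43,6,1.5):
    manip.move_straight(pt(lat,17),speed=40)
    s=manip.sense(); f=s["ft_force"]; r=float((s["position"]-piv)@up)
    if abs(f@up)>2: print(round(lat,1),"real",round(r,1),"Fup",round(float(f@up),1),"Fn",round(float(f@n),1))
    if f@up<-22: break
st()
pics("12",("side","scene","wrist"))
d=load("scene12"); crop(d,290,120,160,120,5,"pics/c16.png")
```

```text
-0.5 [328.63 407.05]
-0.4 [330.38 405.27]
0 [338.4  405.73]
0.5 [349.21 423.28]
t 41.3 [460.89 132.36  94.34] q [-0.4   0.24 -0.1   2.37  1.01  0.29  0.08] F [-0.27 -0.09 -0.51] w 0.2
-34.0 real -34.6 Fup -5.0 Fn 4.4
-32.5 real -33.1 Fup -5.0 Fn 4.3
-31.0 real -31.5 Fup -5.1 Fn 3.6
-29.5 real -29.9 Fup -3.7 Fn 2.2
-28.0 real -28.3 Fup -3.9 Fn 2.9
-26.5 real -26.6 Fup -4.1 Fn 2.7
-25.0 real -24.9 Fup -2.8 Fn 2.9
-22.0 real -21.8 Fup -2.1 Fn 2.4
-17.5 real -17.6 Fup -3.5 Fn 3.3
-16.0 real -16.2 Fup -4.2 Fn 5.0
-14.5 real -14.7 Fup -4.6 Fn 5.2
-13.0 real -13.1 Fup -4.4 Fn 5.8
-11.5 real -11.5 Fup -3.0 Fn 5.4
-10.0 real -10.0 Fup -3.4 Fn 2.5
-8.5 real -8.6 Fup -3.2 Fn -0.0
-7.0 real -8.2 Fup -9.8 Fn 2.4
-5.5 real -7.9 Fup -17.1 Fn 6.3
-4.0 real -7.7 Fup -24.4 Fn 11.5
t 48.0 [495.79 130.01 109.91] q [-0.29  0.25 -0.16  2.28  0.84  0.33  0.31] F [-26.72   4.84   0.12] w -0.2
```

View pics/c16.png

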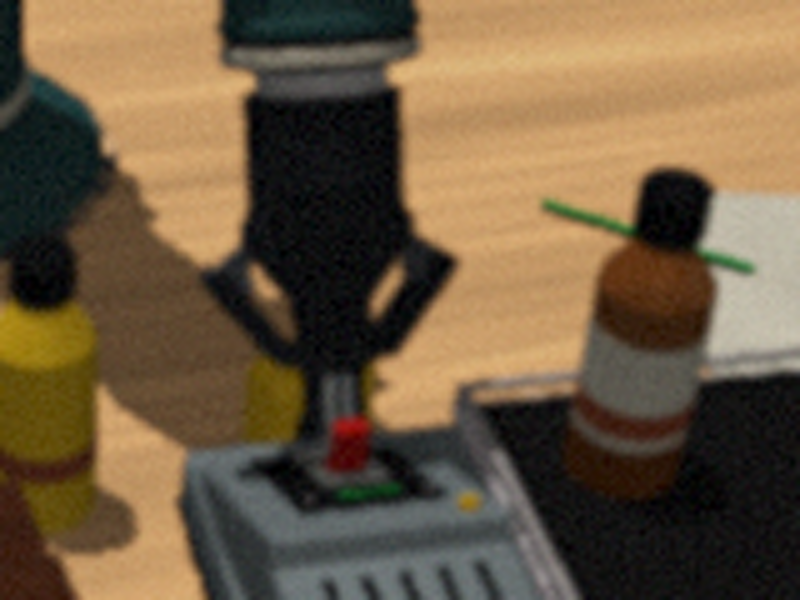

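Run:
```python
from tg import *
manip.move_straight(pt(-22,17),speed=60); manip.move_straight(pt(-22,110),speed=150); st()
manip.move_straight(manip.sense()["position"]+[-30,0,130],speed=150)
pics("13",("side","scene","wrist")); st()
d=load("scene13"); crop(d,310,120,200,150,4,"pics/c17.png")
```

```text
t 49.4 [443.7  133.19 188.23] q [-0.25  0.01 -0.27  2.32  0.51  0.49  0.58] F [-0.47 -0.24 -0.62] w -0.0
t 50.6 [413.58 133.03 317.37] q [-0.27 -0.23 -0.24  2.2   0.24  0.82  0.86] F [-0.32  0.86  0.57] w -0.2
```

View pics/c17.png

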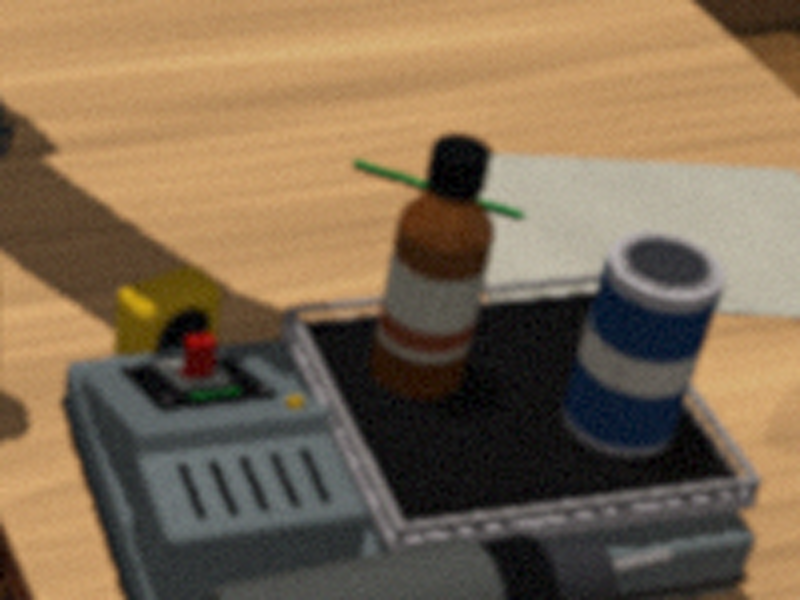

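View pics/side13.png

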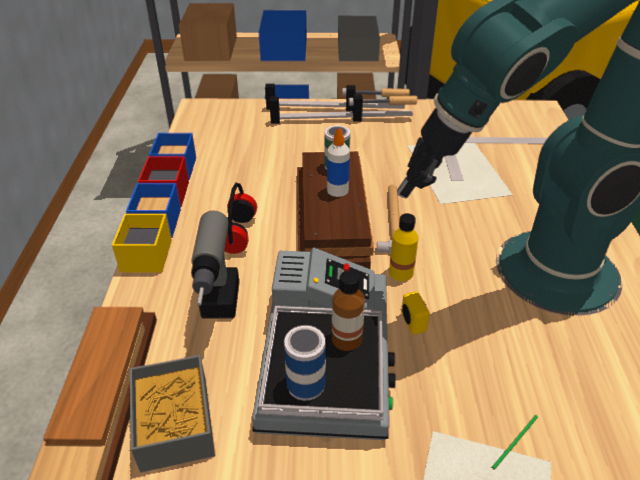

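View pics/wrist13.png

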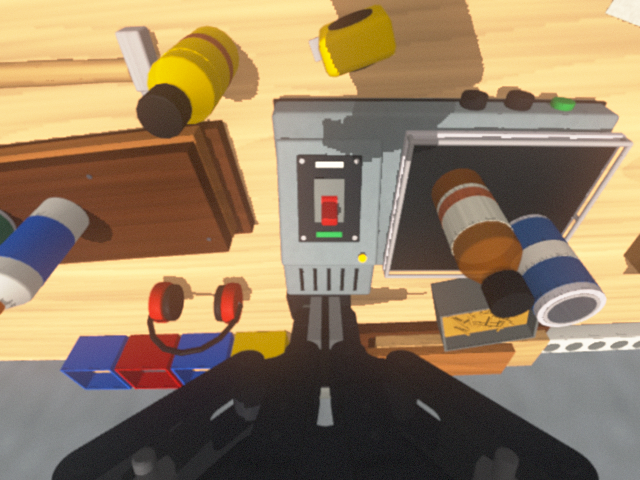

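```bash
python3 -c "
from cell import manip
manip.hold(0.3); print(manip.hand_in()); print(manip.sense()['clock'])"
```

```text
the job is handed in; nothing more can be done
None
the job is handed in; nothing more can be done
```

The job is done and handed in, at about 51 s on the clock. No verdict comes back, so what follows rests on my own readings and pictures.

- **Bottle:** I took the amber bottle from the stack and held it upside down for 2.6 s, with the cap within about 3° of straight down by the commanded pose. I then lowered it onto the front, console-side part of the mat. It touched down at the expected height with about 11 N, and I let go.
- **Toggle:** With the fingers shut, I pushed the red toggle to off until it met its stop, at about 25 N. I then threw it to on until it met the other stop, at about 24–27 N. In the scene picture its end lies within about 2 px (in a 5x enlargement) of where fully on should be.
- **Last pictures:** The bottle stands upright inside the rail, well clear of the blue tin. The toggle leans to the green mark. The bystanders in view look unmoved, and the arm is clear of everything.

**Disagreements:** My readings of the deck rail corners differed by up to 15 mm between the two cameras. I took the deck centre from the side view, which left ample margin. Just before setting down, a first estimate of the cap position was about 8 mm off, but a closer look put it within about 2 px of where it should be.

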